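Seat the stopper and show the vial's base to the inspection camera

ROBOT

A 6-joint arm with a two-finger parallel gripper is mounted at the origin on a cart in front of the work surface, level with it; the furniture and walls round the work are solid. World frame = base frame: x ahead of the robot, y to its left, z up, the work surface at z = 0. Lengths are in m, angles in rad, forces in N, time in s.
With the tool pointing down it reaches from about 0.35 to 0.975 m from the base axis. Payload 4.9 kg.
Tool frame: the origin (TCP) lies midway between the tips of the shut fingers; the grasp point (between the pads) lies 19 mm behind it; z points along the fingers, y is the direction in which the jaws open and shut (so a half turn about z gives the same grasp; the last joint's range is limited). The gripper opens to 85 mm and grips with 20 to 120 N. Pads are 22 mm wide; open, the fingers measure 114 mm over their backs; the gripper's body (76 mm by 85 mm) begins 54 mm behind the grasp point. The pads swing forward as they close: fully open they stand 13 mm farther back than shut.
Start: joints at [1.213, 0.053, 1.613, -0, 1.476, -0.119], TCP at [0.148, 0.607, 0.2] pointing down, gripper open.
Joint ranges: [-3.01, 3.01], [-1.01, 2.22], [0.06, 2.58], [-1.02, 4.17], [0.09, 2.62], [-3.14, 3.14]. Speed limits (rad/s): [2.57, 2.57, 3.14, 3.14, 3.14, 3.14].

INTERFACE

Orientations are given as a unit quaternion [w, x, y, z].
In Python, from plant import state, grab_frame, camera_params, job_done, boxes_of gives the robot as it stands.
- The arm moves only by the tool step_arm, never from a script. Its argument "steps" is a list of rows, each a list of 4 numbers: the shift along the tool's x, y, z in mm, then the turn about the tool's z in degrees. A call has 1 to 8 rows; each row shifts and turns the pose as measured when the row begins, along the tool's axes as they then stand; what a row does not reach is not made up. A row lasts 1/10 s, in which the tool goes at most 50 mm and 8.59 degrees, less where a joint would pass 70% of its speed; a pose out of reach is approached as far as the arm can. A call is refused whole if a number of a shift passes 50 or a number of a turn 8.59, either way. A call with a gripper value outside its range is refused whole. "claw" is the opening in per cent of the stroke, from 0 (shut) to 100 (fully open), set as the call begins (left out, the last holds). The fingers move at their own pace and stop on an object; the grip force is fixed at half the most. Time passes only in rows, so rows that do not move let the fingers close. It gives the time, the measured TCP pose, the force and the opening at its end, in the units of the state.
- state(): the state, without advancing time (a new reading comes with each control period).
- grab_frame(name): name is "side" or "top"; returns (picture, depth): 480x640x3 uint8, red, green, blue; 480x640 float32, m along the optical axis (not along the pixel's ray), 0 where there is no reading.
- camera_params(name): a dict with "mtx" (3x3 intrinsics, pixels), "k1" (the pictures are not rectified: a ray, as slopes to the right and down, at radius r is drawn at 1 + k1 r^2 times it, then the intrinsics apply), "extrinsics" (4x4, takes a point from camera to world coordinates). Camera axes: x right, y down, z forward; pixel columns grow to the right and rows downward; lengths in m; the calibration is good to about 2 mm. A picture is of the moment at which its call begins. camera_params takes no time and is no camera call.
- job_done(): hands the job in, once; it reports no verdict.
Trained networks look in the newest picture that a camera, given by its name, has taken for a name from the list of things; names that differ only in an ending like _2 or _b are one class to them, and where a whole thing is asked for, a point or a joint stands for the part that bears it (a point fixed in the world has none). Each returns a list of dicts, best first, with "p" (0 to 1); they miss things now and then, are a little off and sometimes report something else, mostly with a low value. They report only what shows in the picture. A call takes as long as a camera call. They do not tell look-alikes from the thing itself.
- boxes_of(camera, label): "box" ([left, top, width, height] in pixels, round what is visible of it).
The state is a dict: "time": time; "joint_pos": joint angles; "joint_vel": joint speeds; "joint_efforts": joint torques, N m; "tool_pos": TCP position; "tool_rot": TCP orientation; "contact_force": force on the tool from outside, world axes, zero at the start; "ft_torque": the same for the moment, N m; "gripper_width": opening from 0.0 (shut) to 1.0 (fully open).
Only numpy, scipy, OpenCV 4.12 (cv2) and the standard library are available. Lean on these libraries where they do the work, as an engineer would, in place of code of your own. Each camera call takes 0.05 s, during which the arm holds its last target. There are 200 camera calls.

TASK

While the stoppered vial stands in the rack, press its raised stopper fully home. Then lift that vial out of the rack and hold it in the air with its base centred on the inspection camera's lens axis, facing the lens squarely from 60 mm away; finish still holding it there. Leave the two screw-cap vials in the rack and the beaker where they are, and do not touch the camera.

Things in the scene. Friction and masses are not known exactly. Their poses are not given: they have to be found in the camera images.
- vial: the stoppered vial: brown glass, round, 27 mm diameter with a straight wall from its base to 62 mm, then a shoulder and a 19 to 21 mm neck whose lip is 74 mm above the base; about 55 g. Told from its neighbours by the neck and the flat dark rubber stopper instead of a wide white screw cap. Origin: centre of the base (underside); z runs up the vial toward the stopper. It starts upright in any one of the three rack holes.
- stopper_top (a point): centre of the flat top of the rubber stopper's flange (21 mm diameter, 6 mm thick), on the vial's axis: 80 mm above the vial's base when the stopper is home, 84.5 to 86 mm at the start
- stopper (a joint): how far the stopper is pushed into the vial: 0 to 0.0015 m at the start (raised), 0.006 m fully home with the flange on the lip. It slides down with about 7 N against friction, meets a hard stop when home, and stays where it is left.
- rack: aluminium vial rack fixed to the bench, 56 x 164 x 30 mm, long side along its y axis, top face 30 mm above the bench. Origin: centre of the underside. Three round holes, 30 mm diameter, 22 mm deep (floor 8 mm above the bench), at y = -50, 0 and +50 mm, each with one vial in it.
- vial_a: screw-cap vial with white cap, 27 mm diameter, 72 mm high, loose in one of the rack holes; bystander. Origin: centre of the base, z up.
- vial_b: another such screw-cap vial, 27 mm diameter, 72 mm high, loose in one of the rack holes; bystander. Origin: centre of the base, z up.
- beaker_100: clear glass beaker, 54 x 58 x 70 mm, standing on the bench; bystander. Origin: centre of the base.
- camera_stand: fixed stand of the inspection camera: foot plate 90 x 80 x 12 mm with a post. Origin: on the bench, below and 20 mm behind the lens. Its -x axis is the horizontal direction in which the camera looks.
- camera_head: the inspection camera, a 42 mm square aluminium housing with a black lens in a white ring light of 47 mm diameter, carried by the stand; it extends 80 mm back from the lens. Origin: centre of the lens front, 120 mm above the bench. Its z axis is the lens axis, pointing out of the lens: 65 degrees above level, back toward the robot's side. The vial's base belongs 60 mm out along this z axis, with the vial's own z axis pointing the same way.
Not all that is in view belongs to the job. What is shaped like the vial but green is not meant.

How it is judged:
On the way, in this order (a step that is already met when the one before it is completed fails the run):
1. the stopper is pressed home while the vial stands in the rack (value of joint stopper above 0.005 m and height (world z) of vial below 0.015 m and horizontal distance between vial and rack below 0.06 m), for 0.2 s.
2. the vial is held clear of the rack (height (world z) of vial above 0.05 m and contact force between vial and the fingers above 1 N), for 0.2 s.
At the end, for the whole second after the job is handed in: Stopper at least 5 of 6 mm down; fingers hold the vial still, clear of camera and rack; base toward the lens, within 12 mm on each lens axis of the point 60 mm out, axes within 0.18 rad. Screw-cap vials moved under 15 mm, beaker under 20 mm (value of joint stopper above 0.005 m and x of vial in the frame of camera_head between -0.012 and 0.012 m and y of vial in the frame of camera_head between -0.012 and 0.012 m and z of vial in the frame of camera_head between 0.048 and 0.072 m and z of stopper_top in the frame of camera_head above 0.1 m and angle between the z axis of vial and the z axis of camera_head, either way round below 0.18 rad and contact force between vial and the fingers above 1 N and contact force between vial and camera_stand below 0.1 N and contact force between vial and rack below 0.1 N and linear speed of vial below 0.02 m/s and angular speed of vial below 0.2 rad/s and distance of each of vial_a, vial_b from where it was at the start of the episode below 0.015 m and distance of beaker_100 from where it was at the start of the episode below 0.02 m); the arm keeps its last pose, push and grip.
It fails at once if the camera or its stand is touched (contact force between camera_stand and anything else above 1 N).
It fails at once if a screw-cap vial is moved from its place (distance of any of vial_a, vial_b from where it was at the start of the episode above 0.015 m).
It fails at once if the beaker is pushed away (distance of beaker_100 from where it was at the start of the episode above 0.02 m).
It also fails if it takes over 40 s, if anything falls off the work surface, if the arm or the gripper's body presses on something with over 40 N, if the wrist force passes 120 N, or if a joint passes its speed limit or range.

## Working session

There is one attempt and no reset: what is moved stays moved. The work goes in short steps, Python scripts to look and compute and a tool call to move; the robot and the scene stay as the last step left them, time stands still between calls to the robot, and variables do not carry over. Pictures are saved under pics/ and viewed, about 8 in all and at most 12, crops included, and the job is handed in when it is done.

Besides the shell and the picture viewer there is one more tool, called after "Emit:" in YAML: its name, and indented under it one key for each argument. step_arm: Moves the arm, as the interface text tells. Its arguments: {"type":"object","properties":{"steps":{"type":"array"},"claw":{"type":"number"}},"required":["steps"]}

```bash
mkdir -p pics; ls; cat > h.py <<'E'
import numpy as np, cv2
from plant import *
from scipy.spatial.transform import Rotation as R
def px2w(cam,u,v,d):
    """pixels + depth -> world"""
    c=camera_params(cam);K=np.array(c['mtx']);T=np.array(c['extrinsics'])
    u,v,d=[np.atleast_1d(np.asarray(a,float)) for a in (u,v,d)]
    p=cv2.undistortPoints(np.stack([u,v],-1)[:,None],K,np.array([c['k1'],0,0,0.]))[:,0]
    P=np.c_[p*d[:,None],d]
    return P@T[:3,:3].T+T[:3,3]
def w2px(cam,P):
    c=camera_params(cam);T=np.linalg.inv(np.array(c['extrinsics']))
    Q=np.atleast_2d(P)@T[:3,:3].T+T[:3,3]
    return cv2.projectPoints(Q[:,None],np.zeros(3),np.zeros(3),np.array(c['mtx']),np.array([c['k1'],0,0,0.]))[0][:,0]
def cloud(cam):
    im,d=grab_frame(cam);v,u=np.mgrid[:480,:640]
    return im,d,px2w(cam,u.ravel(),v.ravel(),d.ravel()).reshape(480,640,3)
E
python3 - <<'E'
from h import *
for c in('side','top'):
    im,d,W=cloud(c); cv2.imwrite(f'pics/{c}0.png',im[:,:,::-1]); np.savez(f'{c}0.npz',im=im,d=d,W=W)
    for l in ['vial','stopper_top','vial_a','rack','beaker_100','camera_stand','camera_head']:
        for b in boxes_of(c,l)[:4]:
            x=np.array(b['box']);u=int(min(639,x[0]+x[2]/2));v=int(min(479,x[1]+x[3]/2))
            print(c,l,round(b['p'],2),x.round().astype(int),W[v,u].round(3))
    print(camera_params(c))
print(state())
E
```

```text
pics
side vial 0.88 [256 264  18  33] [0.511 0.057 0.062]
side vial 0.76 [240 251  16  35] [0.507 0.108 0.066]
side vial 0.71 [236 250   6  26] [0.513 0.156 0.058]
side vial 0.71 [296 251  13  51] [0.589 0.054 0.049]
side stopper_top 0.66 [295 257  14   5] [0.593 0.056 0.082]
side vial_a 0.88 [256 264  18  33] [0.511 0.057 0.062]
side vial_a 0.76 [240 251  16  35] [0.507 0.108 0.066]
side vial_a 0.71 [236 250   6  26] [0.513 0.156 0.058]
side vial_a 0.71 [296 251  13  51] [0.589 0.054 0.049]
side rack 0.98 [218 268  68  50] [0.498 0.079 0.03 ]
side beaker_100 0.83 [319 243  28  40] [0.674 0.068 0.048]
side camera_stand 0.63 [428 263  67  91] [ 0.709 -0.217  0.071]
side camera_head 0.73 [440 264  38  62] [ 0.71  -0.208  0.092]
{'mtx': array([[467.53614505,   0.        , 311.95252084],
       [  0.        , 467.53614505, 246.0228103 ],
       [  0.        ,   0.        ,   1.        ]]), 'k1': -0.0952999371303406, 'extrinsics': array([[ 0.81258652, -0.21695226,  0.54095736,  0.14502858],
       [-0.58266292, -0.32529395,  0.74477363, -0.59090942],
       [ 0.01438984, -0.92038881, -0.3
[... 1294 characters left out ...]
    ]])}
{'time': 0.8, 'joint_pos': array([ 1.21299818e+00,  5.26663348e-02,  1.61287787e+00, -4.30858970e-06,
        1.47602211e+00, -1.18998096e-01]), 'joint_vel': array([-0.00131802, -0.00096287,  0.00046128,  0.00200445,  0.00017939,
       -0.0011811 ]), 'joint_efforts': array([-9.72895250e-04, -3.93650043e+01, -3.70435059e+01, -2.45333831e-04,
        5.10278041e-04,  4.02298269e-06]), 'tool_pos': array([0.14783018, 0.60725042, 0.1999377 ]), 'tool_rot': array([5.19445467e-06, 1.19116322e-01, 9.92880306e-01, 1.22928547e-05]), 'contact_force': array([-0.20951433, -0.55598601,  0.06053813]), 'ft_torque': array([ 0.01449031, -0.0055354 , -0.01491599]), 'gripper_width': 1.0027806546015632}
```

```bash
python3 - <<'E'
import cv2,numpy as np
a=cv2.imread('pics/side0.png');b=cv2.imread('pics/top0.png')
A=cv2.resize(a[220:360,200:360+0],None,fx=2.5,fy=2.5,interpolation=3)
A2=cv2.resize(a[220:380,330:520],None,fx=2,fy=2,interpolation=3)
B=cv2.resize(b[140:320,220:520],None,fx=2.6,fy=2.6,interpolation=3)
cv2.imwrite('pics/side0c.png',cv2.resize(a[200:380,200:510],None,fx=2.5,fy=2.5,interpolation=3));cv2.imwrite('pics/top0c.png',B)
E
```

```text
(no output)
```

View pics/side0c.png

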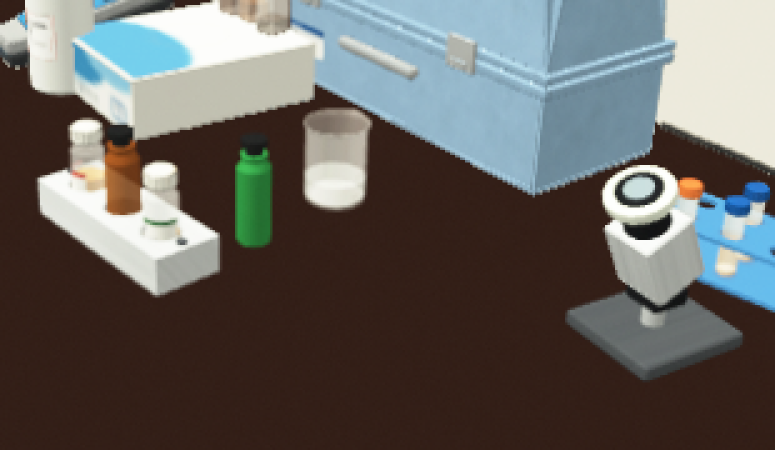

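View pics/top0c.png

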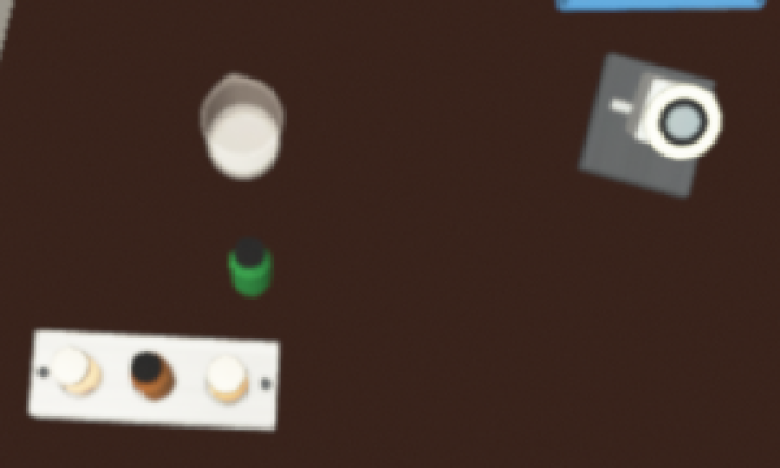

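View pics/top0.png

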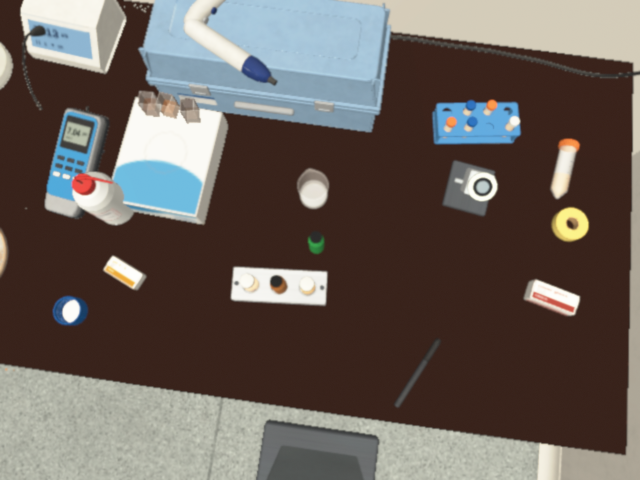

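Possible matches: the brown vial with the dark stopper in the middle hole (top 278,284), the green look-alike on the bench (316,243), and the white-capped vials (248,283 and 307,286). I choose the brown one. Its neck and raised dark stopper show clearly in both crops.

The moves can't tilt the tool. I plan to tilt the gripped vial about 25° against the hole rim and then yaw it toward the lens. First I'll measure.

```bash
python3 - <<'E'
from h import *
for c in('top','side'):
    z=np.load(c+'0.npz');im=z['im'].astype(int);W=z['W'];X,Y,Z=W[...,0],W[...,1],W[...,2]
    m=(Z>.024)&(Z<.036)&(X>.44)&(X<.58)&(Y>0)&(Y<.22)&(im.min(2)>130)
    if c=='top':
        r=cv2.minAreaRect((W[m][:,:2]*1e3).astype(np.float32));print('rack rect',r)
    dark=(im.max(2)<75)&(X>.47)&(X<.55)&(Y>.06)&(Y<.16)&(Z>.06)&(Z<.11)
    print(c,'rackz',np.median(W[m][:,2]),'stopper',dark.sum(),np.median(W[dark],0),W[dark].max(0),W[dark].min(0))
    for lo,hi in((.07,.14),(0.015,.08),(.14,.21)):
        k=(im.min(2)>150)&(X>.47)&(X<.55)&(Y>lo)&(Y<hi)&(Z>.068)&(Z<.1)
        if k.sum():print(c,'cap',k.sum(),np.median(W[k],0))
    m=(X>.6)&(X<.8)&(Y<-.12)&(Y>-.3)&(Z>.1)&(Z<.17)&(im.min(2)>190)
    P=W[m];print('ring',m.sum(),P.mean(0),P.min(0),P.max(0))
    for i in range(4):
        ce=P.mean(0);n=np.linalg.svd(P-ce)[2][2];n*=np.sign(n[2]);res=(P-ce)@n;P=P[abs(res)<max(.003,1.5*res.std())]
    print(' plane',ce,n,'elev',np.degrees(np.arcsin(n[2])),'az',np.degrees(np.arctan2(n[1],n[0])),res.std(),len(P))
    # ellipse of ring in px
    v,u=np.nonzero(m);print(' px',u.min(),u.max(),v.min(),v.max())
    f=(Z>.006)&(Z<.018)&(X>.6)&(X<.8)&(Y<-.1)&(Y>-.3)
    print(' foot rect',f.sum(),cv2.minAreaRect((W[f][:,:2]*1e3).astype(np.float32)))
E
```

```text
rack rect ((514.0993041992188, 119.91744232177734), (56.38941192626953, 164.67210388183594), 4.7968525886535645)
top rackz 0.02996271898053604 stopper 88 [0.51434365 0.11951548 0.09372684] [0.52249988 0.1277808  0.09777523] [0.50549382 0.11107039 0.089692  ]
top cap 83 [0.51839205 0.07473409 0.07943848]
top cap 164 [0.51817519 0.0693491  0.07960697]
top cap 177 [0.50934604 0.16862777 0.07970585]
ring 397 [ 0.71280581 -0.19221152  0.11858876] [ 0.69058146 -0.21731672  0.10011402] [ 0.74241654 -0.17059734  0.13167149]
 plane [ 0.71152856 -0.19306594  0.11918454] [-0.40864138  0.06698534  0.91023359] elev 65.53765158190926 az 170.6907499967421 0.0013662581519916165 350
 px 467 496 171 200
 foot rect 1206 ((746.3974609375, -189.77223205566406), (98.77426147460938, 92.5392074584961), 81.3212661743164)
side rackz 0.0308404075525871 stopper 75 [0.51206964 0.11364127 0.09261796] [0.52751022 0.12809551 0.09468707] [0.50377094 0.10548328 0.06223559]
side cap 24 [0.51712756 0.07302405 0.08040734]
side cap 120 [0.51433366 0.06151947 0.07854065]
side cap 97 [0.50683133 0.16171227 0.07825311]
ring 348 [ 0.70953258 -0.19887708  0.11834767] [ 0.68877898 -0.22014497  0.10002464] [ 0.74185253 -0.17369856  0.12898073]
 plane [ 0.7082359  -0.19784667  0.11932023] [-0.42532406  0.04440575  0.90395109] elev 64.68238103457458 az 174.03965575807314 0.001131982626490841 322
 px 441 476 266 288
 foot rect 1304 ((743.355224609375, -201.5821075439453), (82.3403549194336, 91.407470703125), 82.47419738769531)
```

```bash
cat >> h.py <<'E'
def plan(target,yaw=None,vmax=45):
    """print what is left to go to a world TCP target (m) and yaw (deg) of the tool's y axis, and rows in tool axes"""
    s=state();q=s['tool_rot'];M=R.from_quat([q[1],q[2],q[3],q[0]]).as_matrix();p=s['tool_pos']
    y0=np.degrees(np.arctan2(M[1,1],M[0,1]));dy=0 if yaw is None else (yaw-y0+180)%360-180
    d=(np.array(target)-p)*1e3;n=int(max(1,np.ceil(np.linalg.norm(d)/vmax),np.ceil(abs(dy)/8.5)))
    print('t',round(s['time'],2),'p',p.round(4),'yaw',y0.round(1),'z',M[:,2].round(3),'F',s['contact_force'].round(1),'g',round(s['gripper_width'],3),'n',n)
    for i in range(n):
        Mi=M@R.from_euler('z',-dy*i/n*-1,degrees=True).as_matrix() if M[2,2]>0 else M@R.from_euler('z',-dy*i/n,degrees=True).as_matrix()
        print(np.r_[Mi.T@d/n,-dy/n].round(1).tolist(),end=', ')
    print()
E
python3 -c "
from h import *
plan([.514,.120,.2],4.8)"
```

```text
t 0.8 p [0.1478 0.6073 0.1999] yaw 76.3 z [ 0.  0. -1.] F [-0.2 -0.6  0.1] g 1.003 n 14
[-33.6, -27.6, -0.0, 5.1], [-36.0, -24.5, -0.0, 5.1], [-38.0, -21.2, -0.0, 5.1], [-39.8, -17.8, -0.0, 5.1], [-41.2, -14.1, -0.0, 5.1], [-42.3, -10.4, -0.0, 5.1], [-43.0, -6.6, -0.0, 5.1], [-43.4, -2.8, -0.0, 5.1], [-43.5, 1.1, -0.0, 5.1], [-43.2, 5.0, -0.0, 5.1], [-42.6, 8.8, -0.0, 5.1], [-41.7, 12.6, -0.0, 5.1], [-40.4, 16.2, -0.0, 5.1], [-38.8, 19.8, -0.0, 5.1],
```

Emit:
step_arm:
  steps:
    - [-34,-28,0,5.1]
    - [-36,-25,0,5.1]
    - [-38,-21,0,5.1]
    - [-40,-18,0,5.1]
    - [-41,-14,0,5.1]
    - [-42,-10,0,5.1]
    - [-43,-7,0,5.1]
    - [-43,-3,0,5.1]
  claw: 0

```text
time: 1.6
tool_pos: [0.3581, 0.3208, 0.2002]
tool_rot: [0.0, 0.466, 0.885, 0.002]
contact_force: [0.5, -0.1, 0.9]
gripper_width: 0.003
```

```bash
python3 -c "
from h import *
plan([.514,.120,.13],4.8)"
```

```text
t 1.6 p [0.3581 0.3208 0.2002] yaw 34.5 z [ 0.003  0.003 -1.   ] F [ 0.5 -0.1  0.9] g 0.003 n 6
[-42.3, 2.4, 11.7, 4.9], [-41.9, 6.1, 11.7, 4.9], [-41.3, 9.6, 11.7, 4.9], [-40.3, 13.2, 11.7, 4.9], [-39.0, 16.6, 11.7, 4.9], [-37.4, 19.9, 11.7, 4.9],
```

Emit:
step_arm:
  steps:
    - [-42,2,12,4.9]
    - [-42,6,12,4.9]
    - [-41,10,12,4.9]
    - [-40,13,12,4.9]
    - [-39,17,12,4.9]
    - [-37,20,10,4.9]
    - [0,0,0,0]

```text
time: 2.3
tool_pos: [0.5212, 0.1076, 0.1314]
tool_rot: [0.002, 0.686, 0.728, 0.006]
contact_force: [-0.0, 1.0, -0.4]
gripper_width: 0.002
```

```bash
python3 -c "
from h import *
plan([.514,.120,.10],4.8)
o=[]
for c in('side','top'):
    im,d=grab_frame(c);t=w2px(c,state()['tool_pos'])[0].astype(int);s=w2px(c,[.514,.12,.0935])[0].astype(int);print(t,s)
    u,v=s;o.append(cv2.resize(im[v-40:v+40,u-40:u+40],None,fx=5,fy=5,interpolation=3))
cv2.imwrite('pics/near.png',np.hstack(o)[:,:,::-1])"
```

```text
t 2.3 p [0.5212 0.1076 0.1314] yaw 3.4 z [ 0.012  0.006 -1.   ] F [-0.   1.  -0.4] g 0.002 n 1
[12.7, -6.9, 31.4, -1.4], 
[252 233] [247 251]
[279 274] [275 280]
```

View pics/near.png

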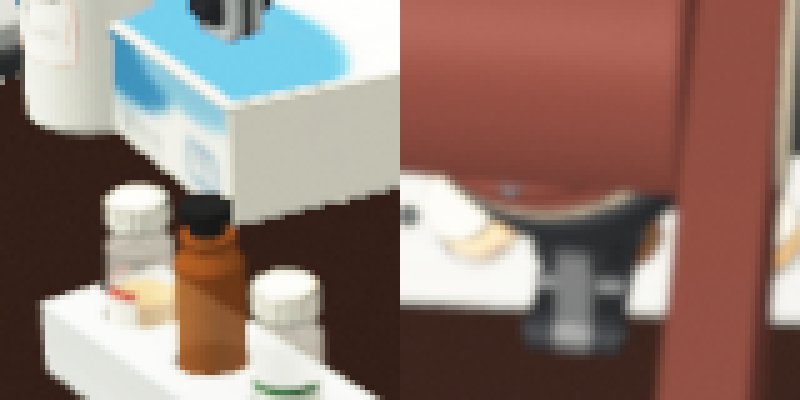

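```bash
python3 -c "
from h import *
im,d,W=cloud('side')
for v in range(205,228,2): print(v,[W[v,u].round(3).tolist() for u in (250,254,258)], im[v,254])
cv2.imwrite('pics/near2.png',cv2.resize(im[100:290,180:330],None,fx=3,fy=3,interpolation=3)[:,:,::-1])
print(state()['time'],state()['joint_pos'])"
```

```text
205 [[0.514, 0.103, 0.188], [0.519, 0.097, 0.189], [0.53, 0.104, 0.185]] [55 58 57]
207 [[0.514, 0.103, 0.184], [0.519, 0.098, 0.185], [0.53, 0.103, 0.182]] [58 61 59]
209 [[0.514, 0.103, 0.181], [0.518, 0.097, 0.182], [0.53, 0.103, 0.178]] [60 63 62]
211 [[0.512, 0.1, 0.178], [0.519, 0.098, 0.178], [0.531, 0.105, 0.173]] [69 72 70]
213 [[0.513, 0.104, 0.173], [0.518, 0.098, 0.174], [0.529, 0.102, 0.171]] [75 79 77]
215 [[0.513, 0.102, 0.17], [0.519, 0.098, 0.17], [0.527, 0.1, 0.168]] [81 85 83]
217 [[0.514, 0.105, 0.165], [0.519, 0.1, 0.166], [0.67, 0.357, 0.061]] [ 92 150 179]
219 [[0.647, 0.356, 0.06], [0.654, 0.349, 0.061], [0.662, 0.344, 0.061]] [117 209 238]
221 [[0.639, 0.342, 0.061], [0.647, 0.337, 0.061], [0.656, 0.333, 0.061]] [116 208 237]
223 [[0.634, 0.333, 0.06], [0.641, 0.326, 0.061], [0.65, 0.322, 0.06]] [116 208 237]
225 [[0.627, 0.319, 0.061], [0.635, 0.315, 0.06], [0.642, 0.308, 0.061]] [117 209 238]
227 [[0.62, 0.307, 0.061], [0.629, 0.304, 0.06], [0.637, 0.299, 0.06]] [117 209 238]
2.45 [ 6.69270736e-02 -1.32120919e-01  1.90627754e+00  7.38375268e-03
  1.35376879e+00 -5.87115503e-04]
```

View pics/near2.png

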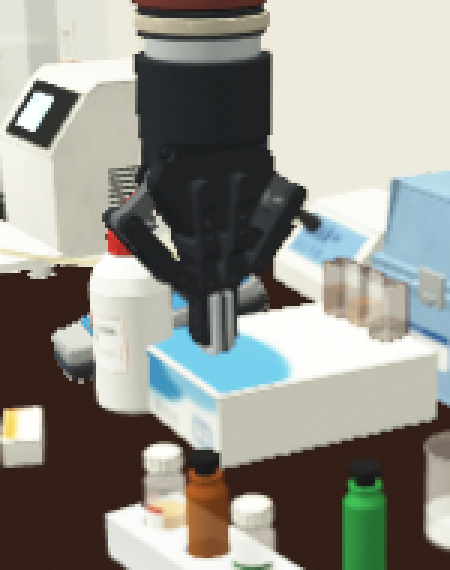

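```bash
python3 -c "
from h import *
s=state();print(s)
im,d,W=cloud('top');X,Y,Z=[W[...,i] for i in range(3)]
m=(abs(X-.52)<.06)&(abs(Y-.108)<.06)&(Z>.1)&(Z<.21);print(m.sum(),W[m].min(0))
z=W[m][:,2];print(np.histogram(z,12))
im,d,W=cloud('side');X,Y,Z=[W[...,i] for i in range(3)]
m=(abs(X-.52)<.03)&(abs(Y-.108)<.03)&(Z>.12)&(Z<.25);Q=W[m];print(Q.min(0))
for z in np.arange(.16,.25,.01):
  k=abs(Q[:,2]-z)<.005;print(z.round(2),Q[k].min(0).round(3),Q[k].max(0).round(3))
"
```

```text
{'time': 2.45, 'joint_pos': array([ 6.69270736e-02, -1.32120919e-01,  1.90627754e+00,  7.38375268e-03,
        1.35376879e+00, -5.87115503e-04]), 'joint_vel': array([ 0.0282765 , -0.01552919,  0.00448481, -0.00013488,  0.00234395,
        0.0008517 ]), 'joint_efforts': array([-9.76389237e-01, -2.93671793e+01, -3.57799816e+01, -2.80604255e-02,
       -6.44009141e-02,  1.38878455e-03]), 'tool_pos': array([0.51979245, 0.11145348, 0.13291667]), 'tool_rot': array([0.00203277, 0.68338076, 0.73002124, 0.00745664]), 'contact_force': array([-0.01613561, -0.1516033 , -0.04064736]), 'ft_torque': array([0.05377591, 0.06559055, 0.01281765]), 'gripper_width': 0.003185963403819197}Traceback (most recent call last):
  File "<string>", line 5, in <module>
    m=(abs(X-.52)<.06)&(abs(Y-.108)<.06)&(Z>.1)&(Z<.21);print(m.sum(),W[m].min(0))
                                                                      ~~~~~~~~^^^
    return umr_minimum(a, axis, None, out, keepdims, initial, where)
ValueError: zero-size array to reduction operation minimum which has no identity
```

```bash
python3 -c "
from h import *
plan([.515,.1195,.1],4.8)
im,d,W=cloud('side');X,Y,Z=[W[...,i] for i in range(3)]
m=(abs(X-.52)<.06)&(abs(Y-.108)<.06)&(Z>.12)&(Z<.3);Q=W[m]
for z in np.arange(.16,.3,.01):
  k=abs(Q[:,2]-z)<.005;print(z.round(2),Q[k].min(0).round(3),Q[k].max(0).round(3))
"
```

```text
t 2.5 p [0.5197 0.112  0.1332] yaw 3.8 z [ 0.014  0.008 -1.   ] F [ 0.2  0.2 -0.3] g 0.002 n 1
[7.6, -4.6, 33.2, -1.0], Traceback (most recent call last):
  File "<string>", line 7, in <module>
    k=abs(Q[:,2]-z)<.005;print(z.round(2),Q[k].min(0).round(3),Q[k].max(0).round(3))
                                          ~~~~~~~~^^^
    return umr_minimum(a, axis, None, out, keepdims, initial, where)
ValueError: zero-size array to reduction operation minimum which has no identity
```

Emit:
step_arm:
  steps:
    - [7,-4.6,10,-1]
    - [0,0,10,0]
    - [0,0,5,0]
    - [0,0,4,0]
    - [0,0,0,0]

```text
time: 3.05
tool_pos: [0.5126, 0.1236, 0.1022]
tool_rot: [0.003, 0.673, 0.74, 0.008]
contact_force: [0.3, 0.3, -0.5]
gripper_width: -0.002
```

```bash
python3 -c "
from h import *
plan([.515,.1195,.0935],4.8)"
```

```text
t 3.05 p [0.5126 0.1236 0.1022] yaw 5.4 z [ 0.015  0.009 -1.   ] F [ 0.3  0.3 -0.5] g -0.002 n 1
[-4.3, 1.9, 8.7, 0.6],
```

Emit:
step_arm:
  steps:
    - [-3,1.5,2,0]
    - [0,0,2,0]
    - [0,0,0,0]

```text
time: 3.35
tool_pos: [0.5149, 0.1204, 0.0981]
tool_rot: [0.003, 0.673, 0.739, 0.008]
contact_force: [0.1, 0.2, -0.8]
gripper_width: 0.006
```

```bash
python3 -c "
from h import *
im,d,W=cloud('side')
cv2.imwrite('pics/near3.png',cv2.resize(im[190:310,200:320],None,fx=5,fy=5,interpolation=3)[:,:,::-1])
plan([.515,.1195,.0935],4.8)"
```

```text
t 3.4 p [0.515  0.1204 0.0983] yaw 5.4 z [ 0.016  0.008 -1.   ] F [-0.6  0.3  0.4] g 0.004 n 1
[-1.0, -0.2, 4.8, 0.6],
```

View pics/near3.png

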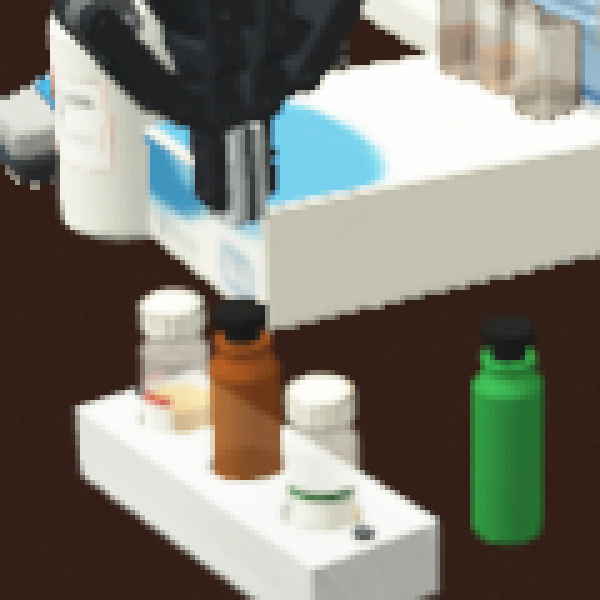

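The side view shows the finger tips about 30 mm above the stopper, while the reported TCP z suggests only about 5 mm. I'll descend in small rows and let the force decide.

Emit:
step_arm:
  steps:
    - [-0.5,0,2,0]
    - [0,0,2,0]
    - [0,0,2,0]
    - [0,0,0,0]

```text
time: 3.8
tool_pos: [0.5157, 0.1197, 0.0924]
tool_rot: [0.003, 0.673, 0.739, 0.009]
contact_force: [0.2, 0.2, 0.0]
gripper_width: -0.0
```

Emit:
step_arm:
  steps:
    - [-0.5,0,2,0]
    - [0,0,3,0]
    - [0,0,3,0]
    - [0,0,0,0]

```text
time: 4.2
tool_pos: [0.5159, 0.1193, 0.0836]
tool_rot: [0.003, 0.673, 0.739, 0.009]
contact_force: [-0.3, 0.1, -0.7]
gripper_width: 0.002
```

Emit:
step_arm:
  steps:
    - [0,0,4,0]
    - [0,0,4,0]
    - [0,0,3,0]
    - [0,0,0,0]

```text
time: 4.6
tool_pos: [0.5159, 0.1194, 0.0713]
tool_rot: [0.003, 0.673, 0.739, 0.009]
contact_force: [-0.5, -0.4, -0.1]
gripper_width: 0.0
```

Emit:
step_arm:
  steps:
    - [0,0,2,0]
    - [0,0,2,0]
    - [0,0,0,0]

```text
time: 4.9
tool_pos: [0.516, 0.1194, 0.067]
tool_rot: [0.003, 0.673, 0.739, 0.009]
contact_force: [0.8, 0.6, -0.3]
gripper_width: -0.002
```

Emit:
step_arm:
  steps:
    - [0,0,1.5,0]
    - [0,0,1.5,0]
    - [0,0,0,0]

```text
time: 5.2
tool_pos: [0.5163, 0.1195, 0.064]
tool_rot: [0.003, 0.673, 0.739, 0.009]
contact_force: [-0.8, -0.1, -0.4]
gripper_width: 0.002
```

```bash
python3 -c "
from h import *
im,d,W=cloud('side')
cv2.imwrite('pics/near4.png',cv2.resize(im[210:290,210:290],None,fx=6,fy=6,interpolation=3)[:,:,::-1])
plan([.515,.1195,.0935],4.8)
for v in range(236,256):print(v,im[v,247].tolist(),im[v,250].tolist(),W[v,248].round(3))"
```

```text
t 5.25 p [0.5163 0.1195 0.0641] yaw 5.4 z [ 0.017  0.009 -1.   ] F [ 0.8 -0.  -0.7] g -0.001 n 1
[0.3, -0.8, -29.4, 0.6], 
236 [144, 149, 145] [109, 114, 111] [0.509 0.105 0.13 ]
237 [145, 151, 146] [113, 117, 114] [0.509 0.107 0.128]
238 [142, 147, 143] [112, 116, 113] [0.508 0.105 0.127]
239 [138, 142, 139] [112, 116, 113] [0.511 0.111 0.122]
240 [137, 142, 139] [116, 120, 117] [0.509 0.106 0.122]
241 [138, 143, 140] [120, 125, 122] [0.51  0.109 0.119]
242 [133, 137, 134] [120, 125, 121] [0.51  0.109 0.117]
243 [133, 137, 135] [120, 125, 121] [0.51  0.109 0.115]
244 [133, 136, 135] [120, 125, 121] [0.511 0.11  0.113]
245 [129, 134, 130] [119, 124, 121] [0.511 0.112 0.11 ]
246 [116, 120, 117] [126, 131, 127] [0.51  0.11  0.109]
247 [100, 104, 102] [130, 136, 131] [0.508 0.107 0.108]
248 [101, 104, 103] [131, 136, 131] [0.509 0.108 0.106]
249 [128, 132, 130] [131, 136, 132] [0.511 0.113 0.102]
250 [173, 179, 174] [130, 135, 130] [0.51  0.11  0.101]
251 [182, 187, 184] [117, 120, 117] [0.511 0.112 0.098]
252 [129, 133, 130] [76, 78, 76] [0.51  0.111 0.097]
253 [47, 48, 46] [34, 35, 33] [0.511 0.113 0.094]
254 [32, 33, 31] [26, 25, 25] [0.508 0.108 0.094]
255 [27, 28, 26] [24, 25, 23] [0.51  0.11  0.091]
```

View pics/near4.png

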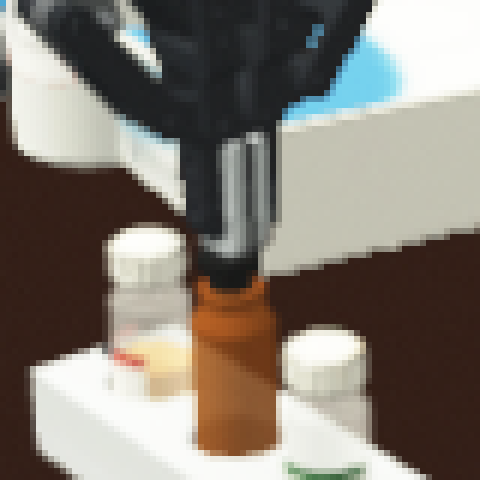

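Emit:
step_arm:
  steps:
    - [0,0,1.5,0]
    - [0,0,1.5,0]

```text
time: 5.45
tool_pos: [0.5173, 0.1196, 0.0623]
tool_rot: [0.004, 0.673, 0.739, 0.01]
contact_force: [-0.4, -0.4, 7.6]
gripper_width: -0.002
```

Emit:
step_arm:
  steps:
    - [0,0,1.5,0]
    - [0,0,1.5,0]

```text
time: 5.65
tool_pos: [0.5199, 0.1198, 0.0625]
tool_rot: [0.006, 0.673, 0.739, 0.011]
contact_force: [-1.3, 0.1, 5.5]
gripper_width: -0.001
```

Emit:
step_arm:
  steps:
    - [0,0,1.5,0]
    - [0,0,1.5,0]

```text
time: 5.85
tool_pos: [0.5227, 0.12, 0.0628]
tool_rot: [0.008, 0.673, 0.739, 0.013]
contact_force: [-1.1, -0.1, 5.2]
gripper_width: -0.001
```

Emit:
step_arm:
  steps:
    - [0,0,-3,0]
    - [0,-7,0,0]
    - [0,0,0,0]

```text
time: 6.15
tool_pos: [0.5153, 0.1193, 0.066]
tool_rot: [0.008, 0.673, 0.739, 0.013]
contact_force: [0.4, -0.8, 0.1]
gripper_width: 0.004
```

Emit:
step_arm:
  steps:
    - [0,0,4,0]
    - [0,-0.5,4,0]

```text
time: 6.35
tool_pos: [0.5156, 0.1194, 0.0588]
tool_rot: [0.009, 0.673, 0.739, 0.014]
contact_force: [-0.4, 0.9, 6.6]
gripper_width: -0.004
```

Emit:
step_arm:
  steps:
    - [0,-0.7,4,0]
    - [0,-1,4,0]

```text
time: 6.55
tool_pos: [0.5188, 0.1197, 0.0567]
tool_rot: [0.012, 0.673, 0.739, 0.018]
contact_force: [-3.5, -0.5, 26.0]
gripper_width: 0.005
```

Emit:
step_arm:
  steps:
    - [0,-1.2,4,0]
    - [0,-1.2,5,0]

```text
time: 6.75
tool_pos: [0.5241, 0.1202, 0.0574]
tool_rot: [0.017, 0.673, 0.739, 0.023]
contact_force: [-8.3, -1.3, 26.1]
gripper_width: -0.003
```

Emit:
step_arm:
  steps:
    - [0,0,-12,0]
    - [0,-4,-12,0]
    - [0,-3,0,0]
    - [0,0,0,0]
    - [0,0,0,0]
    - [0,0,0,0]
  claw: 100

```text
time: 7.35
tool_pos: [0.5141, 0.1191, 0.0805]
tool_rot: [0.016, 0.673, 0.739, 0.022]
contact_force: [0.2, 0.1, -0.1]
gripper_width: 0.994
```

```bash
python3 -c "
from h import *
plan([.515,.1195,.006],4.8)
im,d,W=cloud('side')
cv2.imwrite('pics/near5.png',cv2.resize(im[190:310,180:320],None,fx=5,fy=5,interpolation=3)[:,:,::-1])"
```

```text
t 7.35 p [0.5141 0.1191 0.0805] yaw 5.4 z [ 0.053  0.011 -0.999] F [ 0.2  0.1 -0.1] g 0.994 n 2
[-0.0, -1.5, 37.2, 0.3], [-0.1, -1.5, 37.2, 0.3],
```

View pics/near5.png

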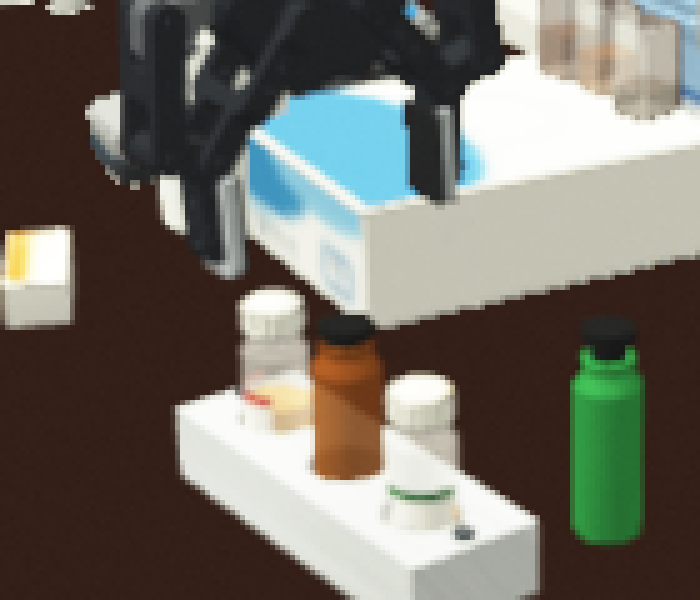

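The stopper is now flush on the lip. Next I descend around the vial.

Emit:
step_arm:
  steps:
    - [0,-1.5,25,0.5]
    - [0,-1.5,25,0]
    - [0,-0.5,12,0]
    - [0,0,6,0]
    - [0,0,0,0]

```text
time: 7.9
tool_pos: [0.5142, 0.1195, 0.0095]
tool_rot: [0.016, 0.676, 0.736, 0.022]
contact_force: [0.6, 0.3, 0.6]
gripper_width: 0.999
```

```bash
python3 -c "
from h import *
plan([.515,.1195,.006],4.8)"
```

```text
t 7.9 p [0.5142 0.1195 0.0095] yaw 4.9 z [ 0.053  0.011 -0.999] F [0.6 0.3 0.6] g 0.999 n 1
[-0.1, 0.6, 3.5, 0.1],
```

Emit:
step_arm:
  steps:
    - [0,0,2,0]
    - [0,0,0,0]

```text
time: 8.1
tool_pos: [0.5153, 0.1196, 0.0086]
tool_rot: [0.016, 0.676, 0.736, 0.022]
contact_force: [-0.2, -0.6, 1.1]
gripper_width: 1.0
```

Emit:
step_arm:
  steps:
    - [0,0,0,0]
    - [0,0,0,0]
    - [0,0,0,0]
    - [0,0,0,0]
    - [0,0,0,0]
    - [0,0,0,0]
  claw: 0

```text
time: 8.7
tool_pos: [0.5177, 0.1199, 0.0118]
tool_rot: [0.018, 0.676, 0.736, 0.024]
contact_force: [-0.9, -0.6, -0.6]
gripper_width: 0.3
```

```bash
python3 -c "
from h import *
plan([.515,.1195,.03],4.8)
im,d,W=cloud('side')
cv2.imwrite('pics/near6.png',cv2.resize(im[200:320,190:330],None,fx=5,fy=5,interpolation=3)[:,:,::-1])"
```

```text
t 8.7 p [0.5177 0.1199 0.0118] yaw 4.9 z [ 0.06   0.012 -0.998] F [-0.9 -0.6 -0.6] g 0.3 n 1
[-0.0, -1.6, -18.4, 0.1],
```

View pics/near6.png

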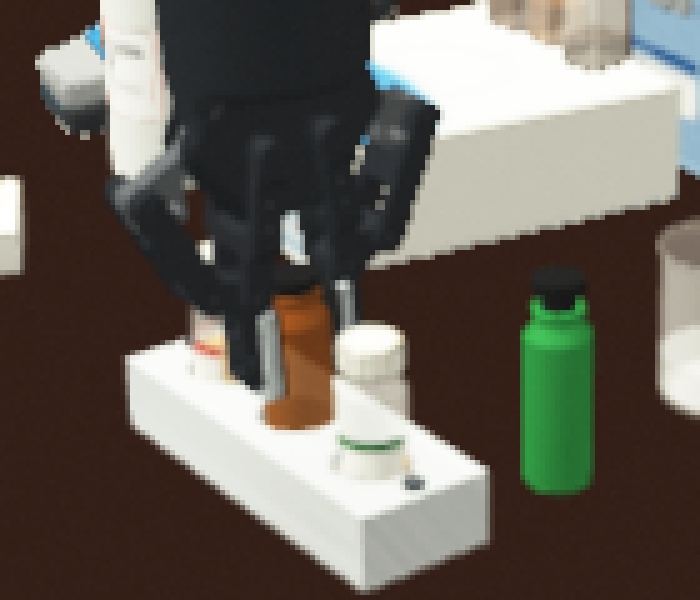

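Emit:
step_arm:
  steps:
    - [0,0.5,-8,0]
    - [0,0.5,-10,0]
    - [0,0.7,-15,0]
    - [0,0.8,-20,0]
    - [0,0.8,-20,0]
    - [0,0.8,-15,0]
    - [0,0,0,0]
    - [0,0,0,0]

```text
time: 9.55
tool_pos: [0.5163, 0.1191, 0.1065]
tool_rot: [0.019, 0.676, 0.736, 0.025]
contact_force: [0.6, 0.3, -0.9]
gripper_width: 0.3
```

```bash
python3 -c "
from h import *
plan([.575,.1245,.1],94.8)
im,d,W=cloud('side')
cv2.imwrite('pics/near7.png',cv2.resize(im[150:310,190:350],None,fx=3.7,fy=3.7,interpolation=3)[:,:,::-1])"
```

```text
t 9.55 p [0.5163 0.1191 0.1065] yaw 4.9 z [ 0.061  0.012 -0.998] F [ 0.6  0.3 -0.9] g 0.3 n 11
[0.0, 5.3, 0.9, -8.2], [-0.7, 5.3, 0.9, -8.2], [-1.5, 5.1, 0.9, -8.2], [-2.2, 4.8, 0.9, -8.2], [-2.8, 4.5, 0.9, -8.2], [-3.5, 4.0, 0.9, -8.2], [-4.0, 3.5, 0.9, -8.2], [-4.5, 2.9, 0.9, -8.2], [-4.8, 2.2, 0.9, -8.2], [-5.1, 1.5, 0.9, -8.2], [-5.3, 0.8, 0.9, -8.2],
```

View pics/near7.png

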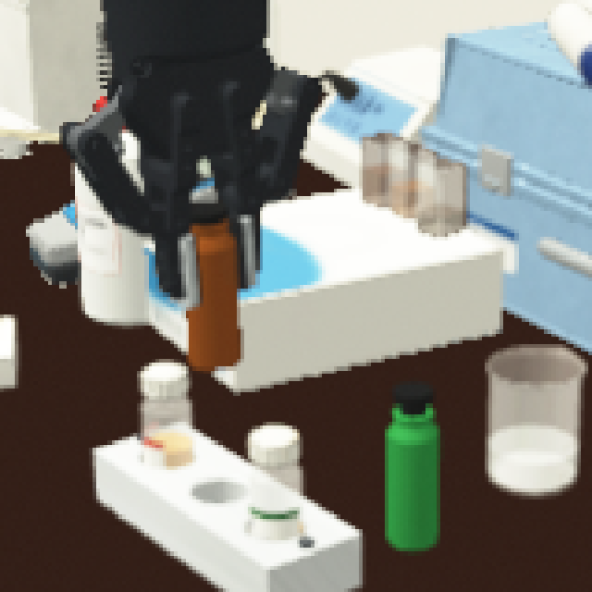

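The vial is held, upright and clear of the rack. Now I yaw it and move to the rack's far long side.

Emit:
step_arm:
  steps:
    - [0,5.3,1,-8.2]
    - [-0.7,5.3,1,-8.2]
    - [-1.5,5.1,1,-8.2]
    - [-2.2,4.8,1,-8.2]
    - [-2.8,4.5,1,-8.2]
    - [-3.5,4,1,-8.2]
    - [-4,3.5,1,-8.2]
    - [-4.5,2.9,1,-8.2]

```text
time: 10.4
tool_pos: [0.5536, 0.1234, 0.0899]
tool_rot: [0.021, 0.147, 0.989, 0.008]
contact_force: [-0.2, 0.2, -0.7]
gripper_width: 0.294
```

```bash
cat >> h.py <<'E'
def vialfit(cam,box):
    """brown pixels' cloud in a world box -> axis line fit of visible surface, lowest points"""
    im,d,W=cloud(cam);i=im.astype(int);lo,hi=np.array(box)
    m=(i[...,0]>i[...,2]+35)&(i[...,0]>i[...,1]+25)&((W>lo)&(W<hi)).all(2)
    P=W[m];np.savez('vf.npz',im=im,W=W,m=m)
    return P
def axis(P,r=.0135):
    """fit cylinder radius r to surface points: returns point on axis, direction(up)"""
    from scipy.optimize import least_squares
    c=P.mean(0)
    def f(x):
        a=np.array([x[2],x[3],1]);a/=np.linalg.norm(a);q=P-c-np.array([x[0],x[1],0]);return np.linalg.norm(q-np.outer(q@a,a),axis=1)-r
    s=least_squares(f,[0.008,.01,0,0],loss='soft_l1',f_scale=.001)
    a=np.array([s.x[2],s.x[3],1]);a/=np.linalg.norm(a)
    p=c+np.array([s.x[0],s.x[1],0]);t=(P-p)@a
    return p,a,np.percentile(t,[1,99]),np.sqrt(np.mean(s.fun**2))
def vial(cam='side'):
    s=state();t=s['tool_pos'];P=vialfit(cam,[t-[.08,.08,.04],t+[.08,.08,.1]])
    p,a,t2,e=axis(P);b=p+a*t2[0]
    print('n',len(P),'base~',b.round(4),'axis',a.round(3),'tilt',np.degrees(np.arccos(a[2])).round(1),'az',np.degrees(np.arctan2(a[1],a[0])).round(0),'len',(t2[1]-t2[0]).round(4),'rms',e.round(4),'base-tcp',(b-t).round(4))
    return b,a
E
python3 -c "
from h import *
plan([.575,.1245,.1],94.8)
vial()"
```

```text
t 10.4 p [0.5536 0.1234 0.0899] yaw 73.2 z [ 0.044  0.01  -0.999] F [-0.2  0.2 -0.7] g 0.294 n 3
[-6.8, 2.5, -3.0, -7.2], [-7.1, 1.6, -3.0, -7.2], [-7.2, 0.7, -3.0, -7.2], 
n 246 base~ [0.5523 0.121  0.0877] axis [-0.008  0.052  0.999] tilt 3.0 az 98.0 len 0.0626 rms 0.0017 base-tcp [-0.0013 -0.0024 -0.0022]
```

Emit:
step_arm:
  steps:
    - [-7,2.5,-3,-7.2]
    - [-8,1.6,-3,-7.2]
    - [-7,0.7,-1,-7.2]
    - [0,0,0,0]

```text
time: 10.85
tool_pos: [0.5735, 0.1241, 0.0925]
tool_rot: [0.018, -0.045, 0.999, 0.004]
contact_force: [0.5, -0.2, 0.3]
gripper_width: 0.294
```

```bash
python3 -c "
from h import *
plan([.575,.1245,.026],94.8)
vial()"
```

```text
t 10.85 p [0.5735 0.1241 0.0925] yaw 95.2 z [ 0.035  0.01  -0.999] F [ 0.5 -0.2  0.3] g 0.294 n 2
[0.4, -0.1, 33.2, 0.2], [0.4, -0.1, 33.2, 0.2], 
n 334 base~ [0.5718 0.1225 0.0911] axis [0.009 0.004 1.   ] tilt 0.6 az 26.0 len 0.0718 rms 0.0018 base-tcp [-0.0018 -0.0016 -0.0013]
```

Emit:
step_arm:
  steps:
    - [0.5,0,25,0]
    - [0.5,0,25,0]
    - [0.5,0,12,0]
    - [0,0,5,0]
    - [0,0,0,0]

```text
time: 11.4
tool_pos: [0.5716, 0.1246, 0.0221]
tool_rot: [0.016, -0.037, 0.999, 0.004]
contact_force: [0.5, 0.1, -0.2]
gripper_width: 0.295
```

Emit:
step_arm:
  steps:
    - [6,0,0,0]
    - [6,0,0,0]
    - [5,0,0,0]
    - [5,0,0,0]

```text
time: 11.8
tool_pos: [0.5529, 0.123, 0.0254]
tool_rot: [0.022, -0.036, 0.999, 0.004]
contact_force: [8.7, -0.4, -5.2]
gripper_width: 0.3
```

```bash
python3 -c "
from h import *
plan([.535,.1215,.026],94.8)
vial()"
```

```text
t 11.8 p [0.5529 0.123  0.0254] yaw 94.1 z [ 0.044  0.01  -0.999] F [ 8.7 -0.4 -5.2] g 0.3 n 1
[17.9, -0.2, -1.4, -0.7], 
n 214 base~ [0.5989 0.1988 0.0029] axis [-0.479 -0.747  0.461] tilt 62.5 az -123.0 len 0.1747 rms 0.0209 base-tcp [ 0.046   0.0758 -0.0225]
```

Emit:
step_arm:
  steps:
    - [6,0,0,0]
    - [6,0,0,0]
    - [6,0,0,0]

```text
time: 12.15
tool_pos: [0.5484, 0.1223, 0.0326]
tool_rot: [0.041, -0.035, 0.999, 0.005]
contact_force: [10.0, 1.6, -2.6]
gripper_width: 0.294
```

```bash
sed -i 's/P=vialfit(cam,\[t-\[.08,.08,.04\],t+\[.08,.08,.1\]\])/P=vialfit(cam,[t-[.05,.05,.02],t+[.05,.02,.1]])/' h.py; python3 -c "
from h import *
plan([.535,.1215,.026],94.8)
vial()"
```

```text
t 12.15 p [0.5484 0.1223 0.0326] yaw 94.1 z [ 0.081  0.012 -0.997] F [10.   1.6 -2.6] g 0.294 n 1
[13.9, 0.1, 5.5, -0.7], 
n 120 base~ [0.5516 0.122  0.0317] axis [-0.117 -0.     0.993] tilt 6.7 az -180.0 len 0.0713 rms 0.0014 base-tcp [ 0.0032 -0.0003 -0.0009]
```

Emit:
step_arm:
  steps:
    - [-7,0,0,0]
    - [-2,0,10,0]
    - [0,0,4,0]
    - [6,0,0,0]
    - [7,0,1,0]
    - [8,0,2,0]
    - [8,0,2,0]
    - [8,0,2,0]

```text
time: 13.0
tool_pos: [0.5436, 0.122, 0.0212]
tool_rot: [0.069, -0.034, 0.997, 0.006]
contact_force: [12.2, 1.1, -0.9]
gripper_width: 0.294
```

```bash
python3 -c "
from h import *
plan([.535,.1215,.022],94.8)
vial()"
```

```text
t 13.0 p [0.5436 0.122  0.0212] yaw 94.0 z [ 0.138  0.017 -0.99 ] F [12.2  1.1 -0.9] g 0.294 n 1
[8.4, 0.1, -2.0, -0.8], 
n 87 base~ [0.5594 0.1238 0.0182] axis [-0.351 -0.026  0.936] tilt 20.6 az -176.0 len 0.0797 rms 0.0014 base-tcp [ 0.0158  0.0018 -0.003 ]
```

Emit:
step_arm:
  steps:
    - [8,0,1,0]
    - [8,0,1,0]

```text
time: 13.25
tool_pos: [0.5394, 0.1217, 0.0243]
tool_rot: [0.085, -0.034, 0.996, 0.007]
contact_force: [13.3, 1.4, -0.2]
gripper_width: 0.294
```

```bash
python3 -c "
from h import *
plan([.535,.1215,.022],94.8)
vial()"
```

```text
t 13.25 p [0.5394 0.1217 0.0243] yaw 94.0 z [ 0.169  0.02  -0.985] F [13.3  1.4 -0.2] g 0.294 n 1
[4.8, 0.1, 1.6, -0.8], 
n 65 base~ [0.5553 0.123  0.0281] axis [-0.416 -0.009  0.91 ] tilt 24.6 az -179.0 len 0.0711 rms 0.0012 base-tcp [0.0159 0.0013 0.0038]
```

Emit:
step_arm:
  steps:
    - [-10,0,0,0]
    - [-10,0,-10,0]
    - [5,0,-45,8]
    - [5,0,-45,8]
    - [5,0,-45,0]
    - [5,0,-45,0]
    - [0,0,0,0]

```text
time: 14.0
tool_pos: [0.502, 0.1213, 0.2154]
tool_rot: [0.073, 0.111, 0.991, 0.017]
contact_force: [1.1, 0.7, -0.1]
gripper_width: 0.292
```

```bash
python3 -c "
from h import *
b,a=vial()
n=np.array([-.4185,.0588,.9063]);print('ang',np.degrees(np.arccos(a@n)))
L=np.array([.710,-.1955,.12]);p=state()['tool_pos'];print('tcp goal',L+.06*n+p-b)
plan(L+.10*n+p-b)"
```

```text
n 301 base~ [0.5178 0.1172 0.2181] axis [-0.387  0.037  0.921] tilt 22.9 az 174.0 len 0.0717 rms 0.0016 base-tcp [ 0.0158 -0.0041  0.0026]
ang 2.3778520517930626
tcp goal [ 0.66791781 -0.18809267  0.16817668]
t 14.05 p [0.5008 0.1211 0.2119] yaw 77.4 z [ 0.144  0.018 -0.989] F [ 0.3  0.1 -2. ] g 0.294 n 8
[-26.5, -33.4, 2.9, 0.0], [-26.5, -33.4, 2.9, 0.0], [-26.5, -33.4, 2.9, 0.0], [-26.5, -33.4, 2.9, 0.0], [-26.5, -33.4, 2.9, 0.0], [-26.5, -33.4, 2.9, 0.0], [-26.5, -33.4, 2.9, 0.0], [-26.5, -33.4, 2.9, 0.0],
```

Emit:
step_arm:
  steps:
    - [-22,-28,-1,0]
    - [-22,-28,-1,0]
    - [-22,-28,0,0]
    - [-22,-28,0,0]
    - [-22,-28,0,0]
    - [-22,-28,0,0]
    - [-15,-20,0,0]
    - [0,0,0,0]

```text
time: 14.85
tool_pos: [0.5973, -0.1004, 0.2053]
tool_rot: [0.054, 0.109, 0.992, 0.019]
contact_force: [-0.3, -0.1, -0.7]
gripper_width: 0.293
```

```bash
cat > chk.py <<'E'
from h import *
n=np.array([-.4185,.0588,.9063]);L=np.array([.710,-.1955,.12])
for c in('side','top'):
    try:
        b,a=vial(c);p=state()['tool_pos'];print(c,'ang',np.degrees(np.arccos(a@n)),'out',(b-L)@n,'lat',(b-L-n*((b-L)@n)).round(4))
        g=p
        if c=='side':plan(L+.085*n+p-b);plan(L+.06*n+p-b)
    except Exception as e:print(c,e)
E
python3 chk.py
```

```text
n 398 base~ [ 0.6123 -0.1037  0.2074] axis [-0.354 -0.002  0.935] tilt 20.7 az -180.0 len 0.0711 rms 0.002 base-tcp [ 0.015  -0.0033  0.0021]
side ang 5.35693214686309 out 0.12553227949106519 lat [-0.0452  0.0844 -0.0263]
t 14.9 p [ 0.5966 -0.0991  0.2047] yaw 77.6 z [ 0.109  0.027 -0.994] F [-1.   0.2 -1.6] g 0.293 n 3
[-26.1, -24.0, 4.9, 0.0], [-26.1, -24.0, 4.9, 0.0], [-26.1, -24.0, 4.9, 0.0], 
t 14.9 p [ 0.5966 -0.0991  0.2047] yaw 77.6 z [ 0.109  0.027 -0.994] F [-1.   0.2 -1.6] g 0.293 n 3
[-28.8, -24.1, 12.8, 0.0], [-28.8, -24.1, 12.8, 0.0], [-28.8, -24.1, 12.8, 0.0], 
top index -1 is out of bounds for axis 0 with size 0h.py:37: RuntimeWarning: Mean of empty slice.
  c=P.mean(0)
  ret = um.true_divide(
```

Emit:
step_arm:
  steps:
    - [-14,-12,2,3]
    - [-14,-12,2,3]
    - [-14,-12,2,3]
    - [-14,-12,2,3]
    - [-9,-9,2,0]
    - [-5,-5,1,0]
    - [0,0,0,0]

```text
time: 15.65
tool_pos: [0.6409, -0.1705, 0.1898]
tool_rot: [0.044, 0.21, 0.976, 0.028]
contact_force: [-0.8, 0.6, -1.0]
gripper_width: 0.295
```

```bash
python3 chk.py 2>/dev/null
```

```text
n 404 base~ [ 0.6556 -0.1778  0.1917] axis [-0.328  0.06   0.943] tilt 19.5 az 170.0 len 0.0709 rms 0.0015 base-tcp [ 0.0147 -0.0073  0.0019]
side ang 5.628815239184344 out 0.08876525406381365 lat [-0.0172  0.0125 -0.0088]
t 15.7 p [ 0.6408 -0.1701  0.1898] yaw 65.9 z [ 0.097  0.036 -0.995] F [-1.2  0.  -0.8] g 0.293 n 1
[-22.7, -3.6, -4.0, 0.0], 
t 15.7 p [ 0.6408 -0.1701  0.1898] yaw 65.9 z [ 0.097  0.036 -0.995] F [-1.2  0.  -0.8] g 0.293 n 1
[-31.1, -2.3, 19.5, 0.0], 
n 9 base~ [ 0.6176 -0.2083  0.2768] axis [-0.405 -0.594  0.695] tilt 46.0 az -124.0 len 0.0147 rms 0.0002 base-tcp [-0.0232 -0.0382  0.087 ]
top ang 40.1550416823574 out 0.18001594366463325 lat [-0.017  -0.0234 -0.0063]
```

Emit:
step_arm:
  steps:
    - [-6,-0.5,-1,0]
    - [-6,-0.5,-1,0]
    - [-6,-0.5,1,0]
    - [-5,0,3,0]
    - [-3,0,3,0]
    - [-2,0,3,0]
    - [0,0,0,0]

```text
time: 16.45
tool_pos: [0.6689, -0.182, 0.1846]
tool_rot: [0.045, 0.208, 0.977, 0.028]
contact_force: [-0.4, -0.5, -0.7]
gripper_width: 0.294
```

```bash
sed -i 's/L=np.array.*/L=np.array([.709,-.197,.1195])/' chk.py; python3 chk.py 2>/dev/null
```

```text
n 396 base~ [ 0.6834 -0.1897  0.1861] axis [-0.314  0.101  0.944] tilt 19.3 az 162.0 len 0.0708 rms 0.001 base-tcp [ 0.0145 -0.0077  0.0015]
side ang 6.8092620472090735 out 0.07151708793646296 lat [0.0043 0.0031 0.0018]
t 16.5 p [ 0.6688 -0.182   0.1848] yaw 66.1 z [ 0.099  0.036 -0.994] F [ 0.2 -0.  -1.7] g 0.295 n 1
[7.3, -5.4, -11.4, 0.0], 
t 16.5 p [ 0.6688 -0.182   0.1848] yaw 66.1 z [ 0.099  0.036 -0.994] F [ 0.2 -0.  -1.7] g 0.295 n 1
[-1.1, -4.1, 12.1, 0.0], 
n 2 base~ [ 0.6741 -0.1637  0.2078] axis [0. 0. 1.] tilt 0.0 az 51.0 len 0.0161 rms 0.0 base-tcp [0.0052 0.0183 0.023 ]
top ang 25.001447398225295 out 0.0965871237465863 lat [0.0055 0.0277 0.0007]
```

Emit:
step_arm:
  steps:
    - [0,-2,4,0]
    - [0,-2,4,0]
    - [0,0,3,0]
    - [0,0,0,0]
    - [0,0,0,0]

```text
time: 17.05
tool_pos: [0.6678, -0.1854, 0.1729]
tool_rot: [0.045, 0.208, 0.977, 0.028]
contact_force: [0.6, -0.6, -1.7]
gripper_width: 0.295
```

```bash
python3 chk.py 2>/dev/null; python3 -c "
from h import *
im,d=grab_frame('side')
cv2.imwrite('pics/fin.png',cv2.resize(im[150:350,380:580],None,fx=3,fy=3,interpolation=3)[:,:,::-1])"
```

```text
n 386 base~ [ 0.6825 -0.1929  0.1742] axis [-0.32   0.092  0.943] tilt 19.4 az 164.0 len 0.0709 rms 0.0013 base-tcp [ 0.0148 -0.0075  0.0013]
side ang 6.338463779351661 out 0.06085920966403887 lat [-0.001   0.0005 -0.0005]
t 17.1 p [ 0.6677 -0.1854  0.1728] yaw 66.1 z [ 0.099  0.036 -0.994] F [ 0.3  0.1 -0.4] g 0.297 n 1
[6.9, -1.2, -23.1, 0.0], 
t 17.1 p [ 0.6677 -0.1854  0.1728] yaw 66.1 z [ 0.099  0.036 -0.994] F [ 0.3  0.1 -0.4] g 0.297 n 1
[-1.5, 0.0, 0.4, 0.0], 
n 2 base~ [ 0.6766 -0.1711  0.1916] axis [0. 0. 1.] tilt 0.0 az 58.0 len 0.0114 rms 0.0 base-tcp [0.0088 0.0142 0.0188]
top ang 25.004923532112063 out 0.08044753303756738 lat [ 0.0012  0.0212 -0.0008]
```

View pics/fin.png

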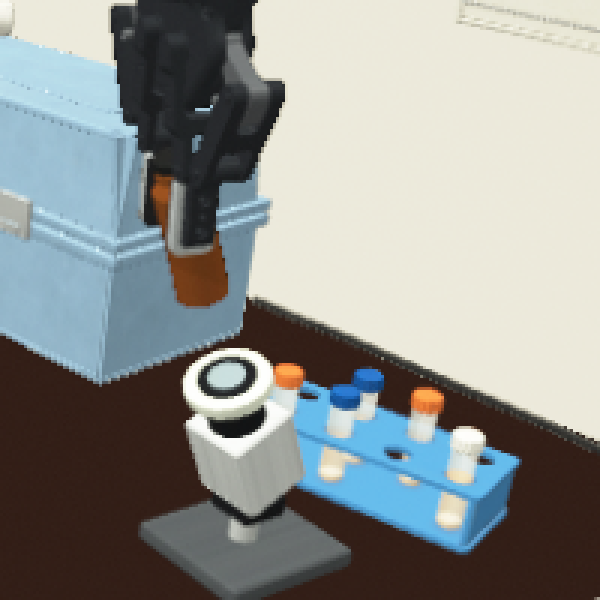

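```bash
python3 -c "
from h import *
vial();s=state();print(s['time'],s['tool_pos'],abs(s['joint_vel']).max(),s['gripper_width']);print(job_done())"
```

```text
n 388 base~ [ 0.6824 -0.193   0.1743] axis [-0.313  0.095  0.945] tilt 19.1 az 163.0 len 0.071 rms 0.0012 base-tcp [ 0.0145 -0.0076  0.0011]
17.25 [ 0.66794893 -0.18544867  0.17323092] 0.0016744804419448261 0.2968617687438567
the job is handed in; nothing more can be done
None
```

I pressed the brown vial's stopper home in the rack, then lifted the vial out. The moves can't tilt the tool, so I tilted the vial by pushing its lower wall against the rack's edge. It ended held still in front of the inspection lens, and I handed the job in at 17.25 s.

**Last checks**
- **Stopper:** it travelled about 6 mm and stopped hard at 26 N. It looked flush on the lip.
- **Position:** by the side camera, the base is about 61 mm out along the lens axis and about 1 mm off it.
- **Still held:** the gripper opening is steady on the vial, and the joints are at rest.
- **Camera and bystanders:** the final picture shows the vial clear of the camera, and I felt no contact forces there. I did not re-measure the screw-cap vials or the beaker at the end. After the lift the screw-cap vials and beaker still looked in place.

**Checks that failed or disagreed**
- **Tilt:** the vial leans 19° from vertical instead of 25°. That puts its axis 6 to 7° off the lens axis, inside the 10.3° limit, though one reading is only good to a degree or two.
- **Reported tool height:** the finger tips sat about 31 mm higher than the reported TCP. I used the contact force and the pictures instead.
- **Camera agreement:** the two cameras put the lens 3 to 5 mm apart. At the end the top camera could not see the vial, so the final position rests on the side camera alone.

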